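# Pin the loaded tube carrier to the deck

### The arm

A 6-joint arm with a two-finger parallel gripper is mounted at the origin on the work surface. World frame = base frame: x ahead of the robot, y to its left, z up, the work surface at z = 0. Lengths are in m, angles in rad, forces in N, time in s.
With the tool pointing down it reaches from about 0.375 to 0.9 m from the base axis. Payload 3.1 kg.
Tool frame: the origin (TCP) lies between the finger pads; the fingertips stand 17 mm ahead of it and the grasp point (between the pads) lies 2 mm behind it (robot.nose_length is the distance from the TCP to the fingertips, in m); z points along the fingers, y is the line along which they close (so a half turn about z gives the same grasp; the last joint's range is limited). The gripper opens to 87 mm and grips with 3 to 60 N. Pads are 19 mm wide; open, the fingers measure 117 mm over their backs; the gripper's body (75 mm by 190 mm) begins 51 mm behind the grasp point.
Start: joints at [-1.353, 0.527, 1.433, -0, 1.181, -0.178], TCP at [0.242, -0.576, 0.24] pointing down, gripper open.
Joint ranges: [-3.08, 3.08], [-0.75, 2.2], [0.22, 2.44], [-1.43, 4.57], [0, 2.65], [-2.85, 2.85]. Speed limits (rad/s): [2.79, 2.79, 3.14, 3.14, 3.14, 3.14].

### API

Orientations are given as a unit quaternion [x, y, z, w].
In Python, from rig import robot, cams gives the robot as it stands.
- The arm moves only by the shell command python3 -m pendant 'ROWS' [FORCE]. ROWS is JSON, a list of rows, each an object with "jaw": the opening, from 0 (shut) to 1 (fully open); "linear": the shift along the tool's x, y, z in cm, a list of three; "twist": the turn about the tool's z in degrees. A call has 1 to 12 rows; each row shifts and turns the commanded pose from where the row before left it, along the tool's axes as they then stand; what a row does not reach is not made up. A row lasts 1/12 s, in which the tool goes at most 41.7 mm and 7.16 degrees, less where a joint would pass 70% of its speed; a pose out of reach is approached as far as the arm can. A call is refused whole if a number of a shift passes 4.17 or a number of a turn 7.16, either way. A call with a gripper value outside its range is refused whole. The fingers move at their own pace and stop on an object; FORCE is the grip in N (left out, the last holds). Time passes only in rows, so rows that do not move let the fingers close. It gives the time, the measured TCP pose, the force, the opening and the grip force at its end, in the units of the state.
- robot.get_obs(): the state, without advancing time (a new reading comes with each control period).
- cams.camera(name): name is "scene" or "top" or "wrist"; returns a dict with "color" (384x512x3 uint8, blue, green, red), "depth" (384x512 float32, m along the optical axis (not along the pixel's ray), 0 where there is no reading), "fov_y" (degrees; the focal length in pixels is half the picture's height over the tangent of half this angle, whatever the lens; pixels are square), "cx", "cy" (the principal point, pixels), "k1" (the pictures are not rectified: a ray, as slopes to the right and down, at radius r is drawn at 1 + k1 r^2 times it, then the intrinsics apply), "view" (4x4, takes a point from world to camera coordinates). Camera axes: x right, y down, z forward; pixel columns grow to the right and rows downward; lengths in m; the calibration is good to about 2 mm. A picture is of the moment at which its call begins.
- robot.hand_in(): hands the job in; it is judged then, once.
The state is a dict: "time": time; "q": joint angles; "joint_velocities": joint speeds; "joint_torque": joint torques, N m; "position": TCP position; "tool_rot": TCP orientation; "ft_force": force on the tool from outside, world axes, zero at the start; "moment": the same for the moment, N m; "grip_width": finger opening in m; "grip_force": force on a finger pad.
Only numpy, scipy, OpenCV 4.12 (cv2) and the standard library are available. Lean on these libraries where they do the work, as an engineer would, in place of code of your own. Each camera call takes 0.05 s, during which the arm holds its last target. There are 200 camera calls.

### The job

Two tube carriers stand on the steel deck; lock down the one that is full of capped tubes. Take the pin with the tall round knob out of the white pin stand and put it down through the hole in the full carrier's front plate into the socket hidden beneath, fully home with its shoulder flush on the plate, then let go. Leave the other two pins in the stand.

Things in the scene. Friction and masses are not known exactly. Their poses are not given: they have to be found in the camera images.
- knob_pin: Locking pin with the tall round knob, upright in the white pin stand. Origin: centre of its tip (lowest point); z up along the pin; round. From the tip up: steel shaft 18 mm thick, 0-50 mm, tapering to 10 mm in the last 6; steel shoulder disc 60 mm across, 50-56 mm; black knob 28 mm in diameter, 56-106 mm, to grip (middle at 81 mm). 0.25 kg. Tip starts 10 mm above the table.
- full_hole (a point): Centre of the 38 mm hole in the full carrier's front plate (100 x 110 x 6 mm), on its top face, 65 mm above the table; z up, x towards the rack. A 44 mm socket lies concentric beneath, open to the table. The rack (blue, 65 mm high, 150 wide, 12 capped tubes up to 113 mm high) starts 80 mm from the hole. The equal carrier without tubes beside it is not the one.
- tee_pin: Bystander pin in the same stand, same shaft and shoulder; head a black crossbar 66 x 14 x 14 mm along its y on a thin stem, top 101 mm above the origin. Origin at its tip, z up. The stand: block 250 x 75 mm, 60 high, three 28 mm holes in a row 80 mm apart, in which the three pins hang 50 mm deep by their shoulders, in any order.
- square_pin: Bystander pin in the same stand, same shaft and shoulder; head a low black square block 36 x 36 x 14 mm, top 70 mm above the origin. Origin at its tip, z up.
Mind the look-alikes: they are no part of the job. Leave any blue or red look-alike of the knob_pin alone.

How it is judged:
At the end, for the whole second after the job is handed in: The knob pin stands in the full carrier's hole: its tip within 15 mm of the hole's axis and at least 45 mm below the plate's top (shoulder down on the plate to 5 mm), upright to 10 degrees, at rest; the other two pins are in the stand, within 30 mm of where they were (horizontal distance between knob_pin and full_hole below 0.015 m and z of knob_pin in the frame of full_hole below -0.045 m and angle between knob_pin's own z axis and vertical below 0.18 rad and linear speed of knob_pin below 0.02 m/s and distance of each of tee_pin, square_pin from where it was at the start of the episode below 0.03 m); the robot touches nothing.
It fails at once if another pin is lifted or pulled out of the stand (moved by more than 30 mm) (distance of any of tee_pin, square_pin from where it was at the start of the episode above 0.03 m).
It also fails if it takes over 43 s, if anything falls off the work surface, if the arm or the gripper's body presses on something with over 40 N, if the wrist force passes 120 N, or if a joint passes its speed limit or range.

## Working session

There is one attempt and no reset: what is moved stays moved. The work goes in short steps, Python scripts to look and compute and a shell command to move; the robot and the scene stay as the last step left them, time stands still between calls to the robot, and variables do not carry over. Pictures are saved under pics/ and viewed, at most 10 in all, crops included, and the job is handed in when it is done.

```bash
mkdir -p pics
cat > h.py <<'E'
import numpy as np, cv2
from rig import robot, cams
def pts(c):
    h,w=c["depth"].shape; f=h/2/np.tan(np.radians(c["fov_y"])/2)
    v,u=np.mgrid[:h,:w]; x=(u-c["cx"])/f; y=(v-c["cy"])/f
    K=np.array([[f,0,c["cx"]],[0,f,c["cy"]],[0,0,1.]])
    p=cv2.undistortPoints(np.stack([u,v],-1).reshape(-1,1,2).astype(float),K,np.array([c["k1"],0,0,0.])).reshape(h,w,2)
    d=c["depth"]; P=np.dstack([p*d[...,None],d]); M=np.linalg.inv(c["view"])
    W=P@M[:3,:3].T+M[:3,3]; W[d==0]=np.nan
    return W
E
python3 - <<'E'
from h import *
o=robot.get_obs(); print(o["time"],o["position"],o["tool_rot"],o["grip_width"])
for n in("scene","top"):
    c=cams.camera(n); cv2.imwrite(f"pics/{n}0.png",c["color"]); np.savez(f"{n}0.npz",**c)
    print(n,c["fov_y"],c["k1"],np.linalg.inv(c["view"])[:3,3], (c["depth"]==0).mean())
E
```

```text
0.0 [ 0.2414377  -0.575748    0.23857395] [ 9.80378309e-01  1.97122367e-01 -2.19161673e-05 -1.06947704e-03] 0.08669535513788251
scene 53.230704637605996 -0.0854087019709019 [0.95841168 0.4728687  0.78556762] 0.0038350423177083335
top 56.35108249685995 -0.0619096257851141 [ 0.43379692 -0.01465599  0.84623289] 0.00408935546875
```

View pics/top0.png

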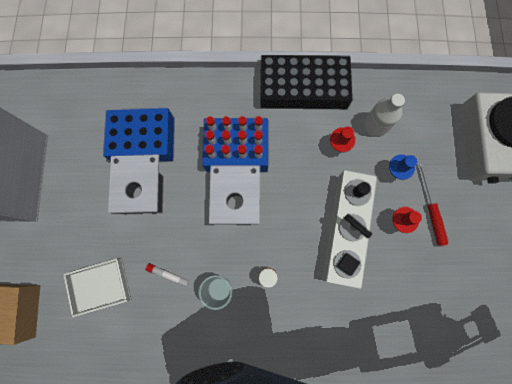

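View pics/scene0.png

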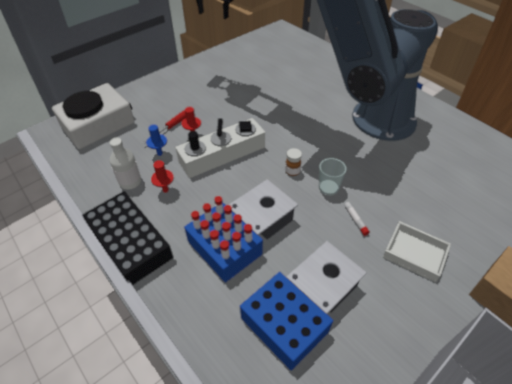

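The top view shows the knob pin at the far end of the white stand at about (359,190), with the tee at (355,227) and the square at (347,264). The full carrier's hole is at about (235,201), with its rack of red caps above it. The scene view agrees.

```bash
cat >> h.py <<'E'
def ray(c,u,v,z):
    h=c["depth"].shape[0]; f=h/2/np.tan(np.radians(float(c["fov_y"]))/2)
    K=np.array([[f,0,c["cx"]],[0,f,c["cy"]],[0,0,1.]],float)
    p=cv2.undistortPoints(np.array([[[u,v]]],float),K,np.array([float(c["k1"]),0,0,0])).ravel()
    M=np.linalg.inv(c["view"]); d=M[:3,:3]@np.array([*p,1]); o=M[:3,3]
    return o+d*(z-o[2])/d[2]
E
python3 - <<'E'
from h import *
def blob(c,box,thr,z,lo=40,hi=1500):
    u0,v0,u1,v1=box; g=c["color"].max(2)[v0:v1,u0:u1]
    n,_,st,ce=cv2.connectedComponentsWithStats((g<thr).astype(np.uint8))
    for i in range(1,n):
        if lo<st[i,4]<hi:
            p=ce[i]+[u0,v0]; print("  px",p.round(1),st[i].tolist(),ray(c,*p,z).round(4))
T=dict(np.load("top0.npz")); S=dict(np.load("scene0.npz"))
print("hole top"); blob(T,(215,185,255,220),90,.062)
print("hole scene"); blob(S,(250,190,285,215),90,.062)
print("knob top"); blob(T,(340,175,378,205),60,.09)
for n,c,b in(("T",T,(335,170,385,285)),("S",S,(175,115,265,175))):
    W=pts(c);u0,v0,u1,v1=b;B=W[v0:v1,u0:u1].reshape(-1,3);C=c["color"][v0:v1,u0:u1].reshape(-1,3).max(1)
    print(n,"stand z med",np.nanmedian(B[:,2]))
    for lo,hi in((.104,.13),(.075,.1)):
        m=(B[:,2]>lo)&(B[:,2]<hi)&(C<90)
        k=B[m]; 
        if len(k):
            lab=k[:,1]; print(lo,len(k),"x",np.percentile(k[:,0],[0,50,100]).round(3),"y",np.percentile(lab,[0,50,100]).round(3))
    m=(B[:,2]>.112)&(B[:,2]<.13)&(C<90); k=B[m]; print("knob top face",len(k),k.mean(0).round(4),k.min(0).round(4),k.max(0).round(4))
# plate corners
W=pts(T)
m=(W[...,2]>.058)&(W[...,2]<.072)&(T["color"].min(2)>130); m[:,:200]=0;m[:,275:]=0;m[:150]=0;m[235:]=0
q=np.argwhere(m); r=cv2.minAreaRect(q[:,::-1].astype(np.float32)); print("plate",r); 
print([ray(T,*p,.065).round(4).tolist() for p in cv2.boxPoints(r)])
m=(W[...,2]>.05)&(W[...,2]<.072)&(T["color"].min(2)>130); m[:,:320]=0;m[:,385:]=0;m[:160]=0;m[295:]=0
q=np.argwhere(m); r=cv2.minAreaRect(q[:,::-1].astype(np.float32)); print("stand",r)
print([ray(T,*p,.06).round(4).tolist() for p in cv2.boxPoints(r)])
cv2.imwrite("pics/crop.png",np.hstack([cv2.resize(T["color"][165:295,315:415],(400,520)),cv2.resize(S["color"][110:210,175:252],(400,520))]))
E
```

```text
hole top
  px [235.9 199.1] [12, 8, 16, 16, 129] [0.5593 0.0399 0.062 ]
hole scene
  px [266.8 201.8] [10, 7, 14, 10, 110] [0.5554 0.0443 0.062 ]
knob top
  px [361.  189.6] [12, 7, 18, 16, 192] [ 0.578 -0.231  0.09 ]
T stand z med 0.05960116236680135
0.104 342 x [0.475 0.514 0.589] y [-0.243 -0.224 -0.189]
0.075 350 x [0.397 0.424 0.586] y [-0.233 -0.204 -0.179]
knob top face 170 [ 0.5579 -0.2259  0.1149] [ 0.4793 -0.2427  0.112 ] [ 0.5894 -0.1911  0.118 ]
S stand z med 0.025916575626257266
0.104 151 x [0.477 0.569 0.592] y [-0.243 -0.219 -0.187]
0.075 174 x [0.401 0.435 0.592] y [-0.325 -0.209 -0.177]
knob top face 59 [ 0.5757 -0.2262  0.1151] [ 0.4892 -0.2431  0.112 ] [ 0.5905 -0.2061  0.1186]
plate ((233.5, 194.49998474121094), (48.99999237060547, 56.99999237060547), 0.0)
[[0.5053, 0.0973, 0.065], [0.6336, 0.1019, 0.065], [0.6345, -0.0084, 0.065], [0.5065, -0.0098, 0.065]]
stand ((352.03692626953125, 229.26754760742188), (35.194091796875, 113.82467651367188), 9.027612686157227)
[[0.3802, -0.156, 0.06], [0.6277, -0.2019, 0.06], [0.6158, -0.2806, 0.06], [0.3689, -0.2305, 0.06]]
```

View pics/crop.png

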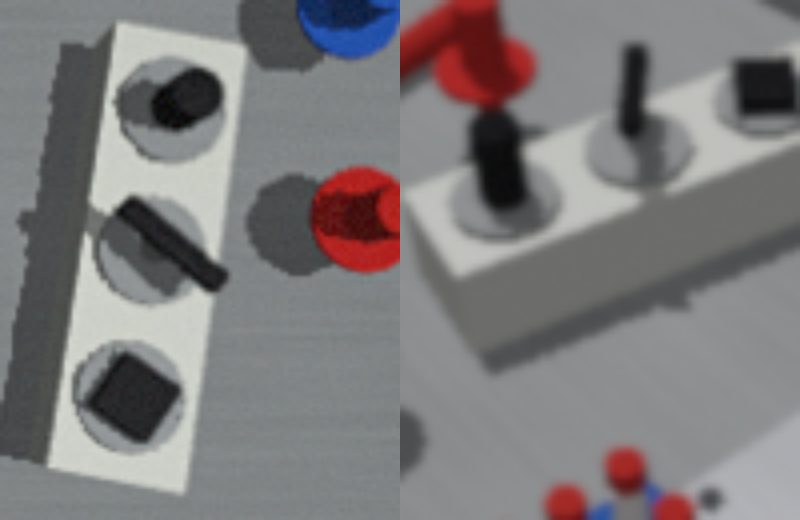

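The crop confirms the heads: round knob at top left, with about 80 mm to the tee. I'll refine the hole and knob centres, then plan the moves.

Run:
```python
from h import *
T=dict(np.load("top0.npz")); S=dict(np.load("scene0.npz"))
for n,c,b in(("T",T,(335,170,385,208)),("S",S,(180,125,215,165))):
    W=pts(c);u0,v0,u1,v1=b;B=W[v0:v1,u0:u1].reshape(-1,3);C=c["color"][v0:v1,u0:u1].reshape(-1,3).max(1)
    k=B[(B[:,2]>.112)&(C<90)&(B[:,0]>.54)]
    (x,y),r=cv2.minEnclosingCircle(k[:,:2].astype(np.float32)); print(n,"knob top",len(k),k.mean(0).round(4),"circ",round(x,4),round(y,4),round(r,4),np.median(k[:,2]))
for n,c,b in(("T",T,(218,184,254,220)),("S",S,(250,188,286,216))):
    u0,v0,u1,v1=b;g=cv2.cvtColor(c["color"],cv2.COLOR_BGR2GRAY)[v0:v1,u0:u1]; pl=np.median(g); print(n,"plate gray",pl)
    for t in(.6,.75,.85):
        cs,_=cv2.findContours((g<pl*t).astype(np.uint8),cv2.RETR_EXTERNAL,cv2.CHAIN_APPROX_NONE)
        k=max(cs,key=cv2.contourArea); h=cv2.convexHull(k).reshape(-1,2)+[u0,v0]
        w=np.array([ray(c,*p,.065) for p in h]); (x,y),r=cv2.minEnclosingCircle(w[:,:2].astype(np.float32)); print(t,"hole",round(x,4),round(y,4),"r",round(r,4),w.min(0).round(4),w.max(0).round(4))
g=cv2.cvtColor(T["color"],cv2.COLOR_BGR2GRAY);print(g[184:220:2,218:254:2])
# stand pins line & carrier rack blue direction
W=pts(T);C=T["color"].astype(int)
m=(W[...,2]>.115)&(W[...,2]<.2);print("tallest near path",np.nanmax(W[100:300,190:400,2]))
# red/blue lookalikes near knob
for nm,mm in(("red",(C[...,2]>120)&(C[...,1]<60)),("blue",(C[...,0]>120)&(C[...,2]<60))):
    n,l,st,ce=cv2.connectedComponentsWithStats(mm.astype(np.uint8))
    for i in range(1,n):
        if st[i,4]>100 and ce[i][0]>310:
            w=W[l==i]; print(nm,np.nanmin(w,0).round(3),np.nanmax(w,0).round(3))
# plate left/right/front edges
q=(W[...,2]>.059)&(W[...,2]<.072)&(C.min(2)>130)
for v in(190,195,205,212):
    u=np.flatnonzero(q[v,200:275])+200; print(v,u.min(),u.max(),ray(T,u.min()-.5,v,.065)[:2].round(4),ray(T,u.max()+.5,v,.065)[:2].round(4))
```

```text
T knob top 128 [ 0.5766 -0.2296  0.1155] circ 0.5767 -0.23 0.0133 0.11556438264632557
S knob top 57 [ 0.5785 -0.2267  0.1152] circ 0.5781 -0.2284 0.0148 0.1152914354938901
T plate gray 172.0
0.6 hole 0.5554 0.0434 r 0.0183 [0.5389 0.026  0.065 ] [0.5725 0.0614 0.065 ]
0.75 hole 0.556 0.0432 r 0.0191 [0.5389 0.026  0.065 ] [0.5725 0.0616 0.065 ]
0.85 hole 0.5558 0.0433 r 0.0197 [0.5367 0.0239 0.065 ] [0.5747 0.0616 0.065 ]
S plate gray 172.0
0.6 hole 0.5564 0.0456 r 0.0174 [0.5399 0.0295 0.065 ] [0.5727 0.0624 0.065 ]
0.75 hole 0.5568 0.0456 r 0.0184 [0.5393 0.0279 0.065 ] [0.5745 0.0639 0.065 ]
0.85 hole 0.557 0.0454 r 0.0198 [0.5375 0.0264 0.065 ] [0.5764 0.0646 0.065 ]
[[173 173 174 174 174 175 172 172 172 172 174 173 172 173 172 171 171 173]
 [173 169 170 171 171 170 175 172 172 173 172 175 172 173 173 172 173 173]
 [167 169 171 170 168 169 169 168 171 172 167 168 169 173 169 170 169 169]
 [172 171 169 173 169 170 174 173 175 173 175 173 171 173 173 176 174 173]
 [168 168 168 172 173 173 172 146 135 136 161 177 175 174 173 171 171 172]
 [171 171 170 171 174 157  78  32  30  27  41
[... 652 characters left out ...]
175 175 176 175 175 177 174 174 177 176 177 178 177]
 [176 175 175 174 175 176 175 175 174 173 178 177 175 176 177 175 177 175]
 [170 170 172 172 172 167 173 171 172 174 176 176 176 172 173 178 177 177]
 [169 170 170 170 168 169 172 171 174 171 174 172 175 171 176 175 177 174]]
tallest near path 0.1520888988134541
red [ 0.674 -0.23   0.052] [ 0.731 -0.176  0.108]
red [ 0.465 -0.447  0.018] [ 0.558 -0.417  0.028]
red [ 0.49  -0.365  0.052] [ 0.546 -0.312  0.109]
blue [ 0.612 -0.366  0.052] [ 0.668 -0.31   0.11 ]
190 210 258 [0.5786 0.0988] [ 0.5797 -0.0101]
195 210 258 [0.5674 0.0984] [ 0.5684 -0.0102]
205 210 258 [0.545  0.0976] [ 0.5461 -0.0104]
212 209 258 [0.5295 0.0992] [ 0.5306 -0.0106]
```

Hole at about (0.556, 0.0445), r ≈ 19 mm, matching in both views. Knob at about (0.577, -0.229), top 0.1155 (expected 0.116). Next I square the tool to the world axes and head over.

```bash
python3 -m pendant '[{"jaw":1,"linear":[0,0,0],"twist":6},{"jaw":1,"linear":[0,0,0],"twist":6},{"jaw":1,"linear":[0,0,0],"twist":6},{"jaw":1,"linear":[0,0,0],"twist":4.7},{"jaw":1,"linear":[0,0,0],"twist":0}]' 30
python3 -m pendant '[{"jaw":1,"linear":[2.8,-2.8,0],"twist":0},{"jaw":1,"linear":[2.8,-2.8,0],"twist":0},{"jaw":1,"linear":[2.8,-2.8,0],"twist":0},{"jaw":1,"linear":[2.8,-2.8,0],"twist":0},{"jaw":1,"linear":[2.8,-2.8,0],"twist":0},{"jaw":1,"linear":[2.8,-2.8,0],"twist":0},{"jaw":1,"linear":[2.8,-2.8,0],"twist":0},{"jaw":1,"linear":[2.8,-2.8,0],"twist":0},{"jaw":1,"linear":[2.8,-2.8,0],"twist":0},{"jaw":1,"linear":[2.8,-2.8,0],"twist":0},{"jaw":1,"linear":[0,0,0],"twist":0},{"jaw":1,"linear":[0,0,0],"twist":0}]'
```

```text
time: 0.52
position: [0.2414, -0.5761, 0.239]
tool_rot: [1.0, -0.0, -0.0, -0.001]
ft_force: [-0.2, -0.0, -0.2]
grip_width: 0.087
grip_force: 0.0
time: 1.52
position: [0.5225, -0.2942, 0.2392]
tool_rot: [1.0, 0.004, -0.0, -0.0]
ft_force: [0.0, 0.6, 0.8]
grip_width: 0.0872
grip_force: 0.0
```

```bash
python3 -m pendant '[{"jaw":1,"linear":[2,-2.5,0],"twist":0},{"jaw":1,"linear":[2,-2.5,0],"twist":0},{"jaw":1,"linear":[1.45,-1.5,0],"twist":0},{"jaw":1,"linear":[0,0,2.5],"twist":0},{"jaw":1,"linear":[0,0,2.5],"twist":0},{"jaw":1,"linear":[0,0,2.5],"twist":0},{"jaw":1,"linear":[0,0,0],"twist":0},{"jaw":1,"linear":[0,0,0],"twist":0},{"jaw":1,"linear":[0,0,0],"twist":0}]'
python3 - <<'E'
from h import *
c=cams.camera("wrist"); cv2.imwrite("pics/w1.png",c["color"])
W=pts(c);C=c["color"].max(2)
k=W[(W[...,2]>.108)&(W[...,2]<.122)&(C<90)]
k=k[np.hypot(k[:,0]-.577,k[:,1]+.2295)<.03]
print(len(k), k.mean(0) if len(k) else 0, k.min(0),k.max(0), cv2.minEnclosingCircle(k[:,:2].astype(np.float32)))
E
```

```text
time: 2.27
position: [0.576, -0.2327, 0.1655]
tool_rot: [1.0, -0.0, 0.001, 0.001]
ft_force: [0.5, 0.6, 0.2]
grip_width: 0.0868
grip_force: 0.0
940 [ 0.57882646 -0.22939054  0.11469198] [ 0.56456181 -0.24316046  0.10803481] [ 0.59086911 -0.21589279  0.11714734] ((0.5771265029907227, -0.22942250967025757), 0.013920702040195465)
```

View pics/w1.png

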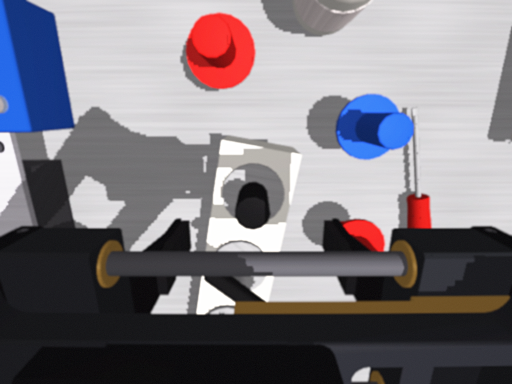

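The wrist view shows the black knob at (253,205) between the open fingers with nothing in their way. Its centre, (0.577, -0.2294), matches the other views.

```bash
python3 -m pendant '[{"jaw":1,"linear":[0.1,-0.3,1.5],"twist":0},{"jaw":1,"linear":[0,0,2],"twist":0},{"jaw":1,"linear":[0,0,2],"twist":0},{"jaw":1,"linear":[0,0,1.5],"twist":0},{"jaw":1,"linear":[0,0,0.3],"twist":0},{"jaw":1,"linear":[0,0,0],"twist":0},{"jaw":1,"linear":[0,0,0],"twist":0}]'
python3 -m pendant '[{"jaw":0,"linear":[0,0,0],"twist":0},{"jaw":0,"linear":[0,0,0],"twist":0},{"jaw":0,"linear":[0,0,0],"twist":0},{"jaw":0,"linear":[0,0,0],"twist":0},{"jaw":0,"linear":[0,0,0],"twist":0},{"jaw":0,"linear":[0,0,0],"twist":0},{"jaw":0,"linear":[0,0,0],"twist":0},{"jaw":0,"linear":[0,0,0],"twist":0},{"jaw":0,"linear":[0,0,0],"twist":0},{"jaw":0,"linear":[0,0,0],"twist":0}]' 35
```

```text
time: 2.9
position: [0.5778, -0.229, 0.0931]
tool_rot: [1.0, 0.0, 0.001, 0.001]
ft_force: [-0.3, -0.1, 0.6]
grip_width: 0.087
grip_force: 0.0
time: 3.73
position: [0.5769, -0.2284, 0.0915]
tool_rot: [1.0, 0.0, 0.0, 0.0]
ft_force: [-0.6, -3.3, -0.4]
grip_width: 0.0287
grip_force: 1.1
```

```bash
python3 -m pendant '[{"jaw":0,"linear":[0,0,0],"twist":0},{"jaw":0,"linear":[0,0,0],"twist":0},{"jaw":0,"linear":[0,0,0],"twist":0},{"jaw":0,"linear":[0,0,-0.5],"twist":0},{"jaw":0,"linear":[0,0,-1],"twist":0},{"jaw":0,"linear":[0,0,-1.5],"twist":0},{"jaw":0,"linear":[0,0,-1.5],"twist":0},{"jaw":0,"linear":[0,0,-1.5],"twist":0},{"jaw":0,"linear":[0,0,-1.5],"twist":0},{"jaw":0,"linear":[0,0,-1.5],"twist":0},{"jaw":0,"linear":[0,0,0],"twist":0},{"jaw":0,"linear":[0,0,0],"twist":0}]' 35
```

```text
time: 4.73
position: [0.5772, -0.2282, 0.1827]
tool_rot: [1.0, 0.0, 0.001, 0.001]
ft_force: [-0.1, 0.7, -3.0]
grip_width: 0.0275
grip_force: 35.0
```

The pin is held (35 N grip, about 2.5 N weight). Now to above the hole.

```bash
python3 -m pendant '[{"jaw":0,"linear":[-0.2,-1.3,0],"twist":0},{"jaw":0,"linear":[-0.2,-2.8,0],"twist":0},{"jaw":0,"linear":[-0.2,-2.8,0],"twist":0},{"jaw":0,"linear":[-0.2,-2.8,0],"twist":0},{"jaw":0,"linear":[-0.2,-2.8,0],"twist":0},{"jaw":0,"linear":[-0.2,-2.8,0],"twist":0},{"jaw":0,"linear":[-0.2,-2.8,0],"twist":0},{"jaw":0,"linear":[-0.2,-2.8,0],"twist":0},{"jaw":0,"linear":[-0.2,-2.8,0],"twist":0},{"jaw":0,"linear":[-0.2,-2.2,0],"twist":0},{"jaw":0,"linear":[-0.1,-1.35,0],"twist":0},{"jaw":0,"linear":[0,0,0],"twist":0}]'
python3 -m pendant '[{"jaw":0,"linear":[0,0,0],"twist":0},{"jaw":0,"linear":[0,0,0],"twist":0},{"jaw":0,"linear":[0,0,0],"twist":0}]'
python3 - <<'E'
from h import *
print(robot.get_obs()["position"])
a=cams.camera("scene");b=cams.camera("wrist");print(robot.get_obs()["position"])
np.savez("s2.npz",**a)
cv2.imwrite("pics/s2.png",np.hstack([cv2.resize(a["color"][110:310,180:380],(400,400)),cv2.resize(b["color"],(400,300)).__class__((400,400,3),np.uint8)*0+cv2.resize(b["color"],(400,400))]))
W=pts(a);m=(np.abs(W[...,0]-.556)<.05)&(np.abs(W[...,1]-.0445)<.05)&(W[...,2]>.08)&(W[...,2]<.165)
for z in np.arange(.085,.165,.01):
    k=W[m&(abs(W[...,2]-z)<.005)]; print(round(z,3),len(k),k.mean(0).round(4) if len(k) else '',(k.max(0)-k.min(0)).round(3) if len(k) else '')
E
```

```text
time: 5.73
position: [0.5536, 0.0477, 0.1805]
tool_rot: [1.0, 0.002, -0.002, -0.001]
ft_force: [-0.2, -0.6, -2.3]
grip_width: 0.0273
grip_force: 35.0
time: 5.98
position: [0.5559, 0.0432, 0.1813]
tool_rot: [1.0, -0.0, -0.0, 0.0]
ft_force: [-0.2, -0.5, -3.7]
grip_width: 0.0273
grip_force: 35.0
[0.55585681 0.04316573 0.18133443]
[0.5559009  0.04311843 0.18145777]
0.085 0  
0.095 0  
0.105 10 [0.5625 0.0481 0.107 ] [0.011 0.009 0.008]
0.115 22 [0.5621 0.0478 0.1155] [0.015 0.012 0.009]
0.125 7 [0.5642 0.0476 0.1229] [0.007 0.01  0.006]
0.135 0  
0.145 6 [0.5689 0.063  0.1493] [0.035 0.034 0.003]
0.155 239 [0.5681 0.0502 0.1547] [0.058 0.058 0.009]
```

View pics/s2.png

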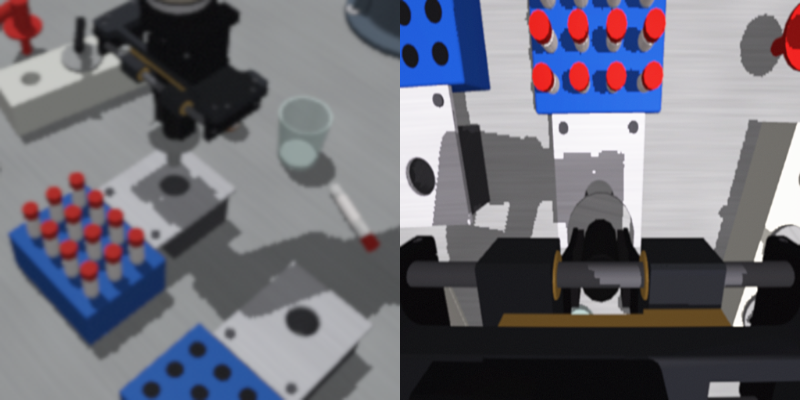

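The left crop shows the pin hanging upright over the full carrier's hole at (175,185), and the right (wrist) crop agrees. The shaft axis is at about (0.557, 0.0425), so it needs about 1.5 mm in +y before going down.

```bash
python3 -m pendant '[{"jaw":0,"linear":[0,-0.15,0.5],"twist":0},{"jaw":0,"linear":[0,0,1],"twist":0},{"jaw":0,"linear":[0,0,1],"twist":0},{"jaw":0,"linear":[0,0,0.5],"twist":0},{"jaw":0,"linear":[0,0,0.5],"twist":0},{"jaw":0,"linear":[0,0,0.5],"twist":0},{"jaw":0,"linear":[0,0,0.5],"twist":0},{"jaw":0,"linear":[0,0,0],"twist":0},{"jaw":0,"linear":[0,0,0],"twist":0}]'
python3 -m pendant '[{"jaw":0,"linear":[0,0,0.8],"twist":0},{"jaw":0,"linear":[0,0,0.8],"twist":0},{"jaw":0,"linear":[0,0,0.8],"twist":0},{"jaw":0,"linear":[0,0,0.8],"twist":0},{"jaw":0,"linear":[0,0,0.4],"twist":0},{"jaw":0,"linear":[0,0,0],"twist":0},{"jaw":0,"linear":[0,0,0],"twist":0},{"jaw":0,"linear":[0,0,0],"twist":0}]'
```

```text
time: 6.83
position: [0.5556, 0.0459, 0.1362]
tool_rot: [1.0, 0.0, -0.0, -0.0]
ft_force: [0.1, -0.1, -2.4]
grip_width: 0.0272
grip_force: 35.0
time: 7.5
position: [0.556, 0.0458, 0.1006]
tool_rot: [1.0, 0.0, 0.0, 0.0]
ft_force: [-0.0, -0.9, -2.3]
grip_width: 0.0278
grip_force: 35.0
```

```bash
python3 -m pendant '[{"jaw":0,"linear":[0,0,0.2],"twist":0},{"jaw":0,"linear":[0,0,0.1],"twist":0},{"jaw":0,"linear":[0,0,0],"twist":0},{"jaw":0,"linear":[0,0,0],"twist":0},{"jaw":0,"linear":[0,0,0],"twist":0}]'
python3 -m pendant '[{"jaw":0,"linear":[0,0,0.1],"twist":0},{"jaw":0,"linear":[0,0,0],"twist":0},{"jaw":0,"linear":[0,0,0],"twist":0},{"jaw":0,"linear":[0,0,0],"twist":0}]'
```

```text
time: 7.92
position: [0.5557, 0.0458, 0.0977]
tool_rot: [1.0, 0.0, 0.0, 0.0]
ft_force: [-0.5, 0.7, -2.9]
grip_width: 0.0274
grip_force: 35.0
time: 8.25
position: [0.5557, 0.0458, 0.0965]
tool_rot: [1.0, 0.0, -0.0, -0.0]
ft_force: [0.0, 0.1, -3.4]
grip_width: 0.0274
grip_force: 35.0
```

Still no contact, so I'll go 1 mm at a time and watch the force.

```bash
python3 -m pendant '[{"jaw":0,"linear":[0,0,0.1],"twist":0},{"jaw":0,"linear":[0,0,0],"twist":0},{"jaw":0,"linear":[0,0,0],"twist":0},{"jaw":0,"linear":[0,0,0],"twist":0}]'
```

```text
time: 8.58
position: [0.5557, 0.0458, 0.0964]
tool_rot: [1.0, 0.0, 0.0, 0.0]
ft_force: [-3.1, 0.7, 6.2]
grip_width: 0.0272
grip_force: 35.0
```

Run:
```python
from h import *
a=cams.camera("scene")
cv2.imwrite("pics/s3.png",cv2.resize(a["color"][150:260,200:330],(780,660))[:600])
W=pts(a)
m=(np.hypot(W[...,0]-.556,W[...,1]-.0445)<.034)&(W[...,2]>.06)&(W[...,2]<.08)
k=W[m];print(len(k),np.percentile(k[:,2],[10,30,50,70,90]).round(4))
p=W[(W[...,0]<.53)&(W[...,0]>.51)&(abs(W[...,1]-.0445)<.04)&(W[...,2]>.055)&(W[...,2]<.075)];print("plate z",np.median(p[:,2]))
```

```text
277 [0.0639 0.0681 0.0694 0.0705 0.0719]
plate z nan
  return _methods._mean(a, axis=axis, dtype=dtype,
  ret = ret.dtype.type(ret / rcount)
```

View pics/s3.png

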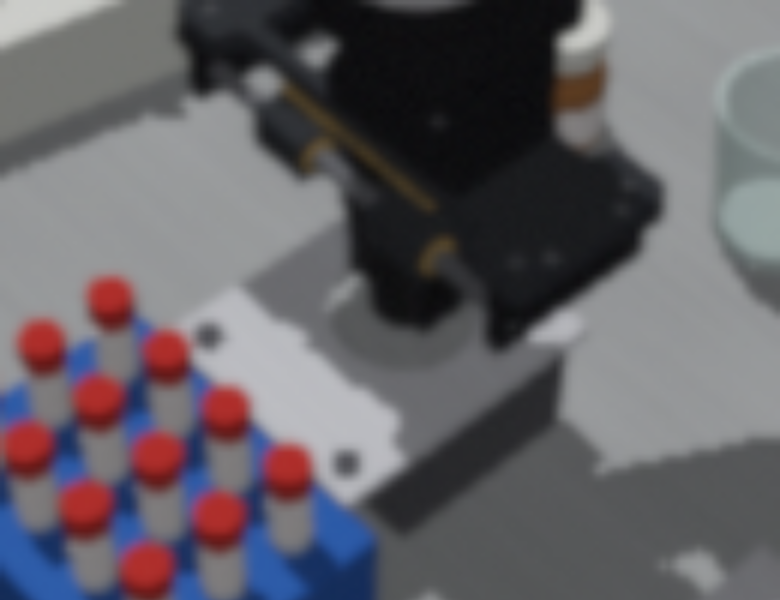

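The shoulder disc lies flat on the plate at about (405,330). Contact shows as about 9 N of force change at the expected height (TCP 0.0964), with the shoulder top at about 0.070. I'll release and rise.

```bash
python3 -m pendant '[{"jaw":1,"linear":[0,0,0],"twist":0},{"jaw":1,"linear":[0,0,0],"twist":0},{"jaw":1,"linear":[0,0,0],"twist":0},{"jaw":1,"linear":[0,0,0],"twist":0},{"jaw":1,"linear":[0,0,0],"twist":0},{"jaw":1,"linear":[0,0,0],"twist":0},{"jaw":1,"linear":[0,0,0],"twist":0},{"jaw":1,"linear":[0,0,0],"twist":0}]'
python3 -m pendant '[{"jaw":1,"linear":[0,0,-0.5],"twist":0},{"jaw":1,"linear":[0,0,-1.5],"twist":0},{"jaw":1,"linear":[0,0,-2.5],"twist":0},{"jaw":1,"linear":[0,0,-2.5],"twist":0},{"jaw":1,"linear":[0,0,-2.5],"twist":0},{"jaw":1,"linear":[0,0,-2.5],"twist":0},{"jaw":1,"linear":[0,0,-2],"twist":0},{"jaw":1,"linear":[0,0,0],"twist":0},{"jaw":1,"linear":[0,0,0],"twist":0},{"jaw":1,"linear":[0,0,0],"twist":0}]'
python3 - <<'E'
from h import *
a=cams.camera("scene")
cv2.imwrite("pics/s4.png",cv2.resize(a["color"][110:260,170:370],(800,600)))
W=pts(a);C=a["color"].max(2)
m=(np.hypot(W[...,0]-.556,W[...,1]-.0445)<.03)&(W[...,2]>.06)&(W[...,2]<.14)
k=W[m];print("max z",k[:,2].max()); t=k[k[:,2]>.116]; print(len(t),t.mean(0).round(4),t[:,2].mean())
E
```

```text
time: 9.3
position: [0.5557, 0.0458, 0.0955]
tool_rot: [1.0, 0.0, -0.0, -0.0]
ft_force: [-1.0, 0.9, 0.3]
grip_width: 0.0727
grip_force: 0.0
time: 10.13
position: [0.5549, 0.0459, 0.2348]
tool_rot: [1.0, 0.0, -0.001, -0.0]
ft_force: [0.9, 0.6, -1.0]
grip_width: 0.087
grip_force: 0.0
max z 0.1223213981877811
94 [0.5589 0.0472 0.1197] 0.11971765787395097
```

View pics/s4.png

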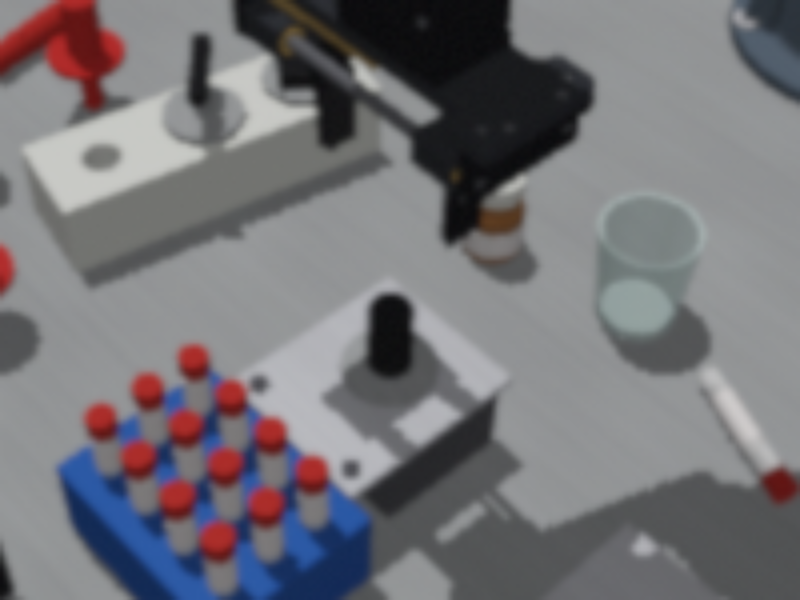

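The pin stands upright at (390,335), shoulder flush on the full carrier's plate. Its top is at 0.120 (expected 0.121), the gripper is clear, and the other pins are still in the stand.

```bash
python3 -c "
from rig import robot
print(robot.hand_in())"
```

```text
the job is handed in; nothing more can be done
None
```

The knob pin is fully home in the full carrier's hole with its shoulder flush on the plate and the gripper clear; the other two pins are still in the stand, and the job was handed in at about 10 s (no verdict was returned).

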